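# Feel along the rack for the third gap and slide the bean tin home

## Task

The blue bean tin belongs in the third gap of the smoky divider rack, counted from the end beside the grinder (gaps that already hold a tin count too). Run the closed fingertips along the top of the rack's steel rail from the first gap at the grinder's end to the third, keeping touch all the way and going no further; then push the blue tin across the cart top into that third gap until it is fully home against the back wall. Only push it, from outside: never take it between the fingers, lift or tip it. Leave the other things where they stand.

Things in the scene. Friction and masses are not known exactly. Their poses are not given: they have to be found in the camera images.
- rack: Smoky see-through acrylic divider rack, fixed to the cart top, 60 deep (x), 354 wide (y), 54 high with its rail, turned by up to about 9 degrees. Origin: centre of its footprint, on the cart top. x points into the gaps, away from the robot; y along the row; z up. Seven fins 6 thick, 48 high, 58 apart (middle one at y = 0). The gaps have no floor; back wall's inner face at x = +25.
- mouth (a point): Middle of the row of mouths, on the cart top, at (-30, 0, 0) in the rack's axes; same axes. The six gaps, each 52 wide, have their centre lines at y = +145, +87, +29, -29, -87, -145 from here and are open towards -x (fin ends rounded). Tins slide in on the cart top, under the rail.
- rail: Bright stainless flat rail, fixed and rigid, along the top front of the rack over all six mouths: 12 wide (x = -30 to -18 in the rack's axes), 354 long, its top 54 above the cart top, its underside 48. Its origin and axes are the rack's own (centre of the rack's footprint, on the cart top), not the bar's middle. A touch counts at the point midway between the fingertips.
- tin_blue: Loose blue hinged-lid bean tin, 66 long (x), 44 wide (y), 40 high, about 110 to 220 g, flat on the cart top before the rack, its length within about 20 degrees of the robot's x axis. Origin: centre of its underside. Either end may go in first. Home, its centre is at x = -8 in the rack's axes and 11 of it stand out of the mouth, so fingers stay outside the gap.
- grinder: Fixed black plastic coffee grinder with a smoky hopper, 180 deep (x), 130 wide (y), 345 tall, standing beyond the left or the right end of the rack; gaps are counted from the rack's end nearer to it. Origin: centre of its underside.
- canister: Loose frosted glass canister with steel lid, 104 diameter, 173 tall, beyond the rack's other end. Origin: centre of its underside. Leave alone.
- tin_white: Loose white tin, same size as the blue one, already home in an outermost gap of the rack (the one at y = +145). Origin: centre of its underside. Leave alone.
- tin_green: Loose green tin, same size, already home in the gap at y = -87 of the rack. Origin: centre of its underside. Leave alone.
- cup: Loose white ceramic cup with a handle (along its +y), 80 diameter, 62 tall, standing upright to one side. Origin: centre of its underside. Leave alone.
- tamper: Loose steel tamper standing on its base, 58 diameter, 88 tall, standing upright to one side. Origin: centre of its underside. Leave alone.
- pitcher: Loose steel milk pitcher, 88 diameter, 95 tall, handle along its +y reaching 74 from its axis, standing upright to one side. Origin: centre of its underside. Leave alone.

How it is judged:
By the outcome, as a careful person would: the job done as asked, in the order asked, and still so for the second after the job is handed in, with the robot touching nothing.
It also fails if it takes over 72 s, if anything falls off the work surface, if the arm or the gripper's body presses on something with over 40 N, if the wrist force passes 120 N, or if a joint passes its speed limit or range.

## Robot

A 6-joint arm with a two-finger parallel gripper is mounted at the origin on the work surface. World frame = base frame: x ahead of the robot, y to its left, z up, the work surface at z = 0. Lengths are in mm, angles in rad, forces in N, time in s.
With the tool pointing down it reaches from about 350 to 975 mm from the base axis. Payload 7.1 kg.
Tool frame: the origin (TCP) lies on the mounting face of the last link; the fingertips stand 182 mm ahead of it and the grasp point (between the pads) lies 163 mm ahead of it (ctrl.tcp_to_tips is the distance from the TCP to the fingertips, in mm); z points along the fingers, y is the direction in which the jaws open and shut (so a half turn about z gives the same grasp; the last joint's range is limited). The gripper opens to 88 mm and grips with 3 to 60 N. Pads are 20 mm wide; open, the fingers measure 115 mm over their backs; the gripper's body (75 mm by 178 mm) begins 61 mm behind the grasp point.
Start: joints at [1.28, 0.423, 1.63, -0, 1.089, -0.019], TCP at [167.76, 602.049, 404.675] pointing down, gripper open.
Joint ranges: [-3, 3], [-0.9, 2.11], [0.09, 2.58], [-1.31, 4.45], [0.11, 2.69], [-2.54, 2.54]. Speed limits (rad/s): [2.39, 2.39, 3.01, 3.14, 3.14, 3.14].

## Interface

Orientations are given as a rotation vector (axis times angle).
In Python, from workcell import ctrl gives the robot as it stands. The module is installed in compiled form; this text tells all that it offers.
- The arm moves only by the tool send_rows, never from a script. Its argument "commands" is a list of rows, each an object with "translation": the shift along the world's x, y, z normalised to -1 to 1, where 1 is 0.1 m, a list of three; "twist": the turn, a rotation vector about the world's x, y, z normalised to -1 to 1, where 1 is 0.5 rad, a list of three. A call has exactly 10 rows; each row is the pose to reach, as a shift and turn from the pose commanded when the call began; what a row does not reach only later rows make up. A row lasts 1/10 s, in which the tool goes at most 50 mm and 8.59 degrees, less where a joint would pass 70% of its speed; a pose out of reach is approached as far as the arm can. A call with a number of a shift or a turn outside -1 to 1 is refused whole. A call with a gripper value outside its range is refused whole. "grip" is the closure, from -1 (fully open) to 1 (shut), set as the call begins (left out, the last holds). The fingers move at their own pace and stop on an object; the grip force is fixed at half the most. Time passes only in rows, so rows that repeat a pose let the fingers close, or fill a call up. It gives the time, the measured TCP pose, the force and the opening at its end, in the units of the state.
- ctrl.get_obs(): the state, without advancing time (a new reading comes with each control period).
- ctrl.get_image(name): name is "side" or "top" or "wrist"; returns a dict with "img" (480x640x3 uint8, red, green, blue), "intrinsics" (3x3 intrinsics, pixels), "dist" ([k1, k2, p1, p2, k3] as OpenCV has them; the pictures are not rectified), "cam_to_world" (4x4, takes a point from camera to world coordinates). Camera axes: x right, y down, z forward; pixel columns grow to the right and rows downward; lengths in mm; the calibration is good to about 2 mm. A picture is of the moment at which its call begins. There is no depth.
- ctrl.close_job(): hands the job in, once; it reports no verdict.
The state is a dict: "t": time; "qpos": joint angles; "qvel": joint speeds; "joint_torque": joint torques, N m; "ee_pos": TCP position; "orientation": TCP orientation; "ft_force": force on the tool from outside, world axes, zero at the start; "moment": the same for the moment, N m; "width": finger opening in mm.
Only numpy, scipy, OpenCV 4.12 (cv2) and the standard library are available. Lean on these libraries where they do the work, as an engineer would, in place of code of your own. Each camera call takes 0.05 s, during which the arm holds its last target. There are 200 camera calls.

## Working session

There is one attempt and no reset: what is moved stays moved. The work goes in short steps, Python scripts to look and compute and a tool call to move; the robot and the scene stay as the last step left them, time stands still between calls to the robot, and variables do not carry over. Pictures are saved under pics/ and viewed, about 8 in all and at most 12, crops included, and the job is handed in when it is done.

Besides the shell and the picture viewer there is one more tool, called after ">>>" as a command line: name --argument value ..., lists and objects as JSON in quotes. send_rows: Moves the arm, as the interface text tells. Its arguments: {"type":"object","properties":{"commands":{"type":"array","items":{"type":"object","properties":{"translation":{"type":"array","items":{"type":"number"}},"twist":{"type":"array","items":{"type":"number"}}}}},"grip":{"type":"number"}},"required":["commands"]}

```bash
mkdir -p pics; cat > h.py <<'E'
import numpy as np, cv2, pickle
from workcell import ctrl
def snap(n,f):
    d=ctrl.get_image(n); cv2.imwrite(f'pics/{f}.png',d['img'][:,:,::-1]); pickle.dump(d,open(f'pics/{f}.pkl','wb')); return d
def load(f): return pickle.load(open(f'pics/{f}.pkl','rb'))
def ray(d,uv,z):
    K=np.array(d['intrinsics'],float);D=np.array(d['dist'],float);T=np.array(d['cam_to_world'])
    p=cv2.undistortPoints(np.array(uv,float).reshape(-1,1,2),K,D)[:,0]
    r=np.c_[p,np.ones(len(p))]@T[:3,:3].T; o=T[:3,3]
    return o+r*((np.asarray(z)-o[2])/r[:,2])[:,None]
def proj(d,P):
    K=np.array(d['intrinsics'],float);D=np.array(d['dist'],float);T=np.linalg.inv(np.array(d['cam_to_world']))
    return cv2.projectPoints(np.array(P,float).reshape(-1,3),cv2.Rodrigues(T[:3,:3])[0],T[:3,3],K,D)[0][:,0]
E
python3 - <<'E'
from h import *
for n in('top','side'):
    d=snap(n,n+'0'); print(n,np.round(d['cam_to_world'],2).tolist())
print(ctrl.get_obs(),ctrl.tcp_to_tips)
E
```

```text
top [[0.01, -0.99, 0.14, 404.48], [-1.0, -0.02, -0.02, -28.18], [0.02, -0.14, -0.99, 1070.88], [0.0, 0.0, 0.0, 1.0]]
side [[0.76, -0.48, 0.44, -13.78], [-0.65, -0.57, 0.5, -689.12], [0.02, -0.67, -0.74, 987.46], [0.0, 0.0, 0.0, 1.0]]
{'t': 0.1, 'qpos': array([ 1.28001793e+00,  4.23800835e-01,  1.63062292e+00,  1.25510162e-05,
        1.08859790e+00, -1.89902284e-02]), 'qvel': array([-2.15238779e-04, -1.27488414e-03, -2.46794780e-03,  3.48727215e-04,
        3.03894655e-05, -9.32533257e-04]), 'joint_torque': array([-4.33921387e-04, -5.45616782e+01, -2.74323159e+01,  6.45338441e-02,
        1.88135222e-02, -6.60207547e-05]), 'ee_pos': array([167.67891121, 601.82253886, 403.9528393 ]), 'orientation': array([-4.25588665e-01, -3.11239775e+00,  2.21494169e-03]), 'ft_force': array([ 0.71647046,  0.39915759, -0.58496385]), 'moment': array([-0.00619192, -0.0151083 , -0.0357616 ]), 'width': 87.74336269864006} 182.0
```

View pics/top0.png

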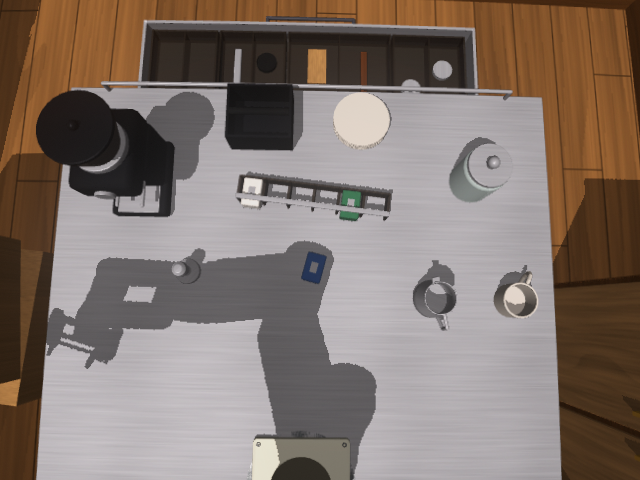

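View pics/side0.png

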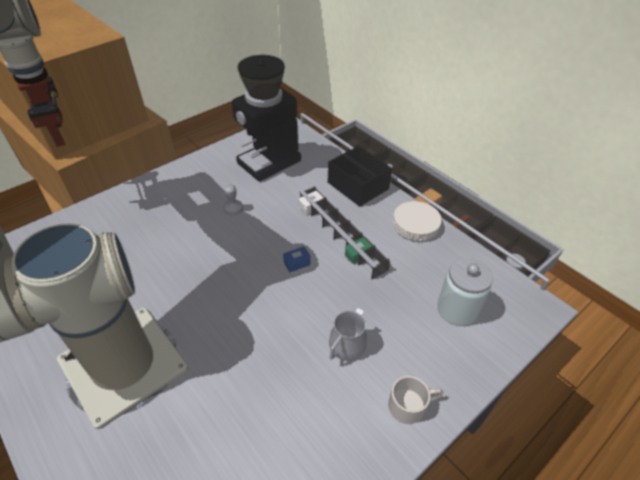

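The grinder is at the left (about 110,150), beside the white tin, so the count runs from +y: gap 1 holds white and gap 3 (y=+29) is empty. The rack spans about (238,175) to (390,217), and the blue tin is at (314,267). I'll enlarge it.

```bash
python3 - <<'E'
from h import *
d=load('top0'); c=d['img'][165:295,228:398]; cv2.imwrite('pics/c1.png',cv2.resize(c,None,fx=4.6,fy=4.6,interpolation=cv2.INTER_CUBIC)[:,:,::-1])
E
```

```text
(no output)
```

View pics/c1.png

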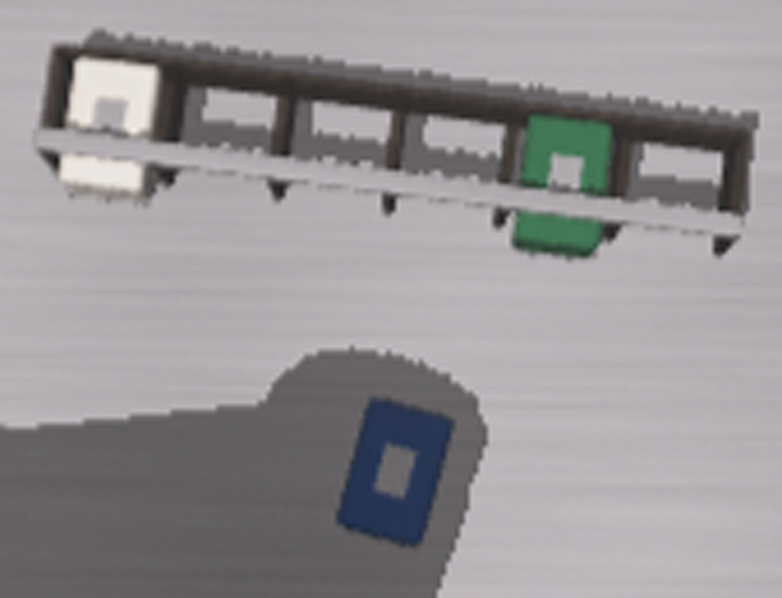

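The rail runs from crop (36,139) to (743,227). The blue tin's top corners are at (371,398), (453,420), (418,546) and (338,522).

```bash
python3 - <<'E'
from h import *
d=load('top0'); f=lambda p:(np.array(p,float)+.5)/4.6-.5+[228,165]
R=ray(d,f([(36,139),(743,227)]),[54,54]); v=R[0]-R[1]; L=np.linalg.norm(v); y=v/L; x=np.array([y[1],-y[0],0])
print('rail',R.round(1),L,'yaw',np.degrees(np.arctan2(-y[0],y[1])))
O=(R[0]+R[1])/2+24*x; O[2]=0; print('O',O)
B=ray(d,f([(371,398),(453,420),(418,546),(338,522)]),[40]*4); print(B.round(1),'c',B.mean(0), [np.linalg.norm(B[i]-B[i-1]).round(1) for i in range(4)])
a=(B[0]+B[1]-B[2]-B[3]); print('blue yaw',np.degrees(np.arctan2(a[1],a[0])))
for yy in(145,87,29): print(yy,(O-24*x+yy*y).round(1))
print('home',O-8*x+29*y, 'in rack',[(B.mean(0)-O)@x,(B.mean(0)-O)@y])
G=ray(d,f([(565,250)]),[40]); print('green front',[(G[0]-O)@x,(G[0]-O)@y])
np.savez('rack.npz',O=O,x=x,y=y)
E
```

```text
rail [[ 652.4  159.8   54. ]
 [ 613.8 -192.6   54. ]] 354.4916153942976 yaw -6.258171313630545
O [656.93676343 -19.00710384   0.        ]
[[526.9  -8.9  40. ]
 [516.6 -49.7  40. ]
 [454.  -33.3  40. ]
 [465.3   6.3  40. ]] c [490.69870174 -21.3946939   40.        ] [np.float64(63.5), np.float64(42.1), np.float64(64.7), np.float64(41.1)]
blue yaw -14.257351301889985
145 [648.9 127.7  -0. ]
87 [642.6  70.1  -0. ]
29 [636.2  12.4  -0. ]
home [ 6.52145688e+02  1.06921486e+01 -9.30041262e-15] in rack [np.float64(-164.98714820989795), np.float64(-20.494747361445437)]
green front [np.float64(-43.97713133204528), np.float64(-91.23990815436196)]
```

>>> send_rows --commands '[{"translation": [0.1, -0.1, 0], "twist": [0, 0, 0.03]}, {"translation": [0.2, -0.2, 0], "twist": [0, 0, 0.06]}, {"translation": [0.3, -0.3, 0], "twist": [0, 0, 0.1]}, {"translation": [0.4, -0.4, 0], "twist": [0, 0, 0.13]}, {"translation": [0.5, -0.5, 0], "twist": [0, 0, 0.16]}, {"translation": [0.6, -0.6, 0], "twist": [0, 0, 0.2]}, {"translation": [0.7, -0.7, 0], "twist": [0, 0, 0.23]}, {"translation": [0.8, -0.8, 0], "twist": [0, 0, 0.26]}, {"translation": [0.9, -0.9, 0], "twist": [0, 0, 0.3]}, {"translation": [1, -1, 0], "twist": [0, 0, 0.326]}]' --grip 1

```text
t: 1.1
ee_pos: [268.1, 501.5, 404.3]
orientation: [-0.17, -3.137, 0.001]
ft_force: [-0.5, -0.4, -0.8]
width: 10.8
```

>>> send_rows --commands '[{"translation": [0.1, -0.1, 0], "twist": [0, 0, 0]}, {"translation": [0.2, -0.2, 0], "twist": [0, 0, 0]}, {"translation": [0.3, -0.3, 0], "twist": [0, 0, 0]}, {"translation": [0.4, -0.4, 0], "twist": [0, 0, 0]}, {"translation": [0.5, -0.5, 0], "twist": [0, 0, 0]}, {"translation": [0.6, -0.6, 0], "twist": [0, 0, 0]}, {"translation": [0.7, -0.7, 0], "twist": [0, 0, 0]}, {"translation": [0.8, -0.8, 0], "twist": [0, 0, 0]}, {"translation": [0.9, -0.9, 0], "twist": [0, 0, 0]}, {"translation": [1, -1, 0], "twist": [0, 0, 0]}]'

```text
t: 2.1
ee_pos: [368.6, 401.2, 404.7]
orientation: [0.171, 3.137, 0.0]
ft_force: [0.1, -0.1, 0.5]
width: 0.5
```

>>> send_rows --commands '[{"translation": [0.06, -0.1, 0], "twist": [0, 0, 0]}, {"translation": [0.12, -0.2, 0], "twist": [0, 0, 0]}, {"translation": [0.18, -0.3, 0], "twist": [0, 0, 0]}, {"translation": [0.24, -0.4, 0], "twist": [0, 0, 0]}, {"translation": [0.3, -0.5, 0], "twist": [0, 0, 0]}, {"translation": [0.36, -0.6, 0], "twist": [0, 0, 0]}, {"translation": [0.42, -0.7, 0], "twist": [0, 0, 0]}, {"translation": [0.48, -0.8, 0], "twist": [0, 0, 0]}, {"translation": [0.54, -0.9, 0], "twist": [0, 0, 0]}, {"translation": [0.6, -1, 0], "twist": [0, 0, 0]}]'

```text
t: 3.1
ee_pos: [428.3, 301.2, 404.7]
orientation: [0.171, 3.137, -0.0]
ft_force: [-0.5, 1.0, -0.1]
width: 0.3
```

>>> send_rows --commands '[{"translation": [0.06, -0.1, 0], "twist": [0, 0, 0]}, {"translation": [0.12, -0.2, 0], "twist": [0, 0, 0]}, {"translation": [0.18, -0.3, 0], "twist": [0, 0, 0]}, {"translation": [0.24, -0.4, 0], "twist": [0, 0, 0]}, {"translation": [0.3, -0.5, 0], "twist": [0, 0, 0]}, {"translation": [0.36, -0.6, 0], "twist": [0, 0, 0]}, {"translation": [0.42, -0.7, 0], "twist": [0, 0, 0]}, {"translation": [0.48, -0.8, 0], "twist": [0, 0, 0]}, {"translation": [0.54, -0.9, 0], "twist": [0, 0, 0]}, {"translation": [0.6, -1, 0], "twist": [0, 0, 0]}]'

```text
t: 4.1
ee_pos: [488.3, 201.2, 404.7]
orientation: [0.171, 3.137, -0.0]
ft_force: [-0.3, 0.1, -0.3]
width: 0.3
```

>>> send_rows --commands '[{"translation": [0.1, -0.1, -0.05], "twist": [0, 0, 0]}, {"translation": [0.2, -0.2, -0.1], "twist": [0, 0, 0]}, {"translation": [0.3, -0.3, -0.15], "twist": [0, 0, 0]}, {"translation": [0.4, -0.4, -0.2], "twist": [0, 0, 0]}, {"translation": [0.5, -0.5, -0.3], "twist": [0, 0, 0]}, {"translation": [0.6, -0.6, -0.4], "twist": [0, 0, 0]}, {"translation": [0.7, -0.65, -0.5], "twist": [0, 0, 0]}, {"translation": [0.8, -0.7, -0.6], "twist": [0, 0, 0]}, {"translation": [0.9, -0.74, -0.7], "twist": [0, 0, 0]}, {"translation": [1, -0.74, -0.7], "twist": [0, 0, 0]}]'

```text
t: 5.1
ee_pos: [588.1, 127.6, 332.8]
orientation: [-0.171, -3.134, 0.001]
ft_force: [1.4, 0.0, -0.5]
width: 1.0
```

>>> send_rows --commands '[{"translation": [0.1, 0, 0]}, {"translation": [0.2, 0, 0]}, {"translation": [0.3, 0, 0]}, {"translation": [0.4, 0, 0]}, {"translation": [0.5, 0, -0.08]}, {"translation": [0.55, 0, -0.16]}, {"translation": [0.6, 0, -0.24]}, {"translation": [0.61, 0, -0.32]}, {"translation": [0.61, 0, -0.4]}, {"translation": [0.61, 0, -0.4]}]'

```text
validation failed for argument at $.co...
```

```bash
python3 - <<'E'
from h import *
o=ctrl.get_obs();print(o['t'],o['ee_pos'],o['orientation'],o['ft_force'])
d=snap('wrist','w1');print(np.round(d['cam_to_world'],2).tolist())
r=np.load('rack.npz');O,x,y=r['O'],r['x'],r['y']
print(proj(d,[O-18*x+[0,0,54]+k*y for k in(177,145,29)]+[O-30*x+[0,0,54]+k*y for k in(177,145,29)]+[o['ee_pos']-[0,0,182]]).round(1))
E
```

```text
5.1 [588.09639018 127.6014828  332.76195453] [-1.71150934e-01 -3.13401733e+00  1.15098293e-03] [ 1.39745029  0.04140064 -0.54442903]
[[0.11, 0.95, 0.28, 511.54], [0.99, -0.11, -0.03, 135.3], [-0.0, 0.28, -0.96, 313.62], [0.0, 0.0, 0.0, 1.0]]
[[375.3 335.7]
 [327.7 335.7]
 [155.1 336. ]
 [376.  319.5]
 [327.8 319.5]
 [153.2 319.7]
 [318.2 307.5]]
```

View pics/w1.png

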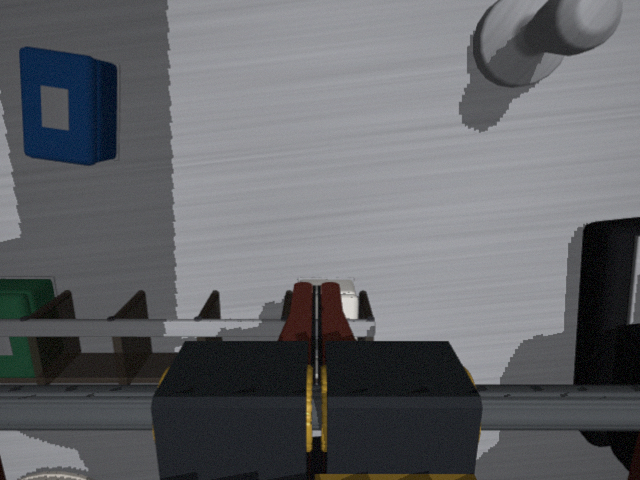

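The wrist view shows the rail at rows 319–335 with its right end at column 375, as predicted. The blue tin is at (65,105). I'll carry on above gap 1.

>>> send_rows --commands '[{"translation": [0.1, 0, 0], "twist": [0, 0, 0]}, {"translation": [0.2, 0, 0], "twist": [0, 0, 0]}, {"translation": [0.3, 0, 0], "twist": [0, 0, 0]}, {"translation": [0.4, 0, -0.1], "twist": [0, 0, 0]}, {"translation": [0.5, 0, -0.25], "twist": [0, 0, 0]}, {"translation": [0.55, 0, -0.4], "twist": [0, 0, 0]}, {"translation": [0.6, 0, -0.55], "twist": [0, 0, 0]}, {"translation": [0.61, 0, -0.7], "twist": [0, 0, 0]}, {"translation": [0.61, 0, -0.8], "twist": [0, 0, 0]}, {"translation": [0.61, 0, -0.8], "twist": [0, 0, 0]}]'

```text
t: 6.15
ee_pos: [647.9, 127.9, 252.5]
orientation: [-0.17, -3.133, 0.001]
ft_force: [-0.7, 0.5, -0.1]
width: 0.6
```

>>> send_rows --commands '[{"translation": [0, 0, -0.03], "twist": [0, 0, 0]}, {"translation": [0, 0, -0.06], "twist": [0, 0, 0]}, {"translation": [0, 0, -0.09], "twist": [0, 0, 0]}, {"translation": [0, 0, -0.11], "twist": [0, 0, 0]}, {"translation": [0, 0, -0.13], "twist": [0, 0, 0]}, {"translation": [0, 0, -0.14], "twist": [0, 0, 0]}, {"translation": [0, 0, -0.15], "twist": [0, 0, 0]}, {"translation": [0, 0, -0.16], "twist": [0, 0, 0]}, {"translation": [0, 0, -0.16], "twist": [0, 0, 0]}, {"translation": [0, 0, -0.16], "twist": [0, 0, 0]}]'

```text
t: 7.15
ee_pos: [648.8, 128.1, 238.7]
orientation: [0.171, 3.137, -0.0]
ft_force: [0.6, -0.2, -0.1]
width: 0.6
```

>>> send_rows --commands '[{"translation": [0, 0, -0.01], "twist": [0, 0, 0]}, {"translation": [0, 0, -0.015], "twist": [0, 0, 0]}, {"translation": [0, 0, -0.02], "twist": [0, 0, 0]}, {"translation": [0, 0, -0.023], "twist": [0, 0, 0]}, {"translation": [0, 0, -0.026], "twist": [0, 0, 0]}, {"translation": [0, 0, -0.028], "twist": [0, 0, 0]}, {"translation": [0, 0, -0.03], "twist": [0, 0, 0]}, {"translation": [0, 0, -0.03], "twist": [0, 0, 0]}, {"translation": [0, 0, -0.03], "twist": [0, 0, 0]}, {"translation": [0, 0, -0.03], "twist": [0, 0, 0]}]'

```text
t: 8.15
ee_pos: [648.8, 128.1, 236.4]
orientation: [0.171, 3.137, 0.0]
ft_force: [-3.3, -0.7, 5.9]
width: 0.8
```

>>> send_rows --commands '[{"translation": [0, 0, -0.005], "twist": [0, 0, 0]}, {"translation": [-0.004, -0.035, -0.007], "twist": [0, 0, 0]}, {"translation": [-0.008, -0.075, -0.007], "twist": [0, 0, 0]}, {"translation": [-0.013, -0.12, -0.007], "twist": [0, 0, 0]}, {"translation": [-0.018, -0.165, -0.007], "twist": [0, 0, 0]}, {"translation": [-0.023, -0.21, -0.007], "twist": [0, 0, 0]}, {"translation": [-0.028, -0.255, -0.007], "twist": [0, 0, 0]}, {"translation": [-0.033, -0.3, -0.007], "twist": [0, 0, 0]}, {"translation": [-0.038, -0.345, -0.007], "twist": [0, 0, 0]}, {"translation": [-0.042, -0.384, -0.007], "twist": [0, 0, 0]}]'

```text
t: 9.15
ee_pos: [645.6, 90.4, 236.3]
orientation: [0.171, 3.133, 0.003]
ft_force: [0.2, 5.3, 6.2]
width: 0.3
```

>>> send_rows --commands '[{"translation": [-0.004, -0.04, -0.004], "twist": [0, 0, 0]}, {"translation": [-0.009, -0.08, -0.005], "twist": [0, 0, 0]}, {"translation": [-0.013, -0.12, -0.005], "twist": [0, 0, 0]}, {"translation": [-0.018, -0.16, -0.005], "twist": [0, 0, 0]}, {"translation": [-0.022, -0.2, -0.005], "twist": [0, 0, 0]}, {"translation": [-0.026, -0.24, -0.005], "twist": [0, 0, 0]}, {"translation": [-0.031, -0.28, -0.005], "twist": [0, 0, 0]}, {"translation": [-0.035, -0.32, -0.005], "twist": [0, 0, 0]}, {"translation": [-0.04, -0.36, -0.005], "twist": [0, 0, 0]}, {"translation": [-0.044, -0.4, -0.005], "twist": [0, 0, 0]}]'

```text
t: 10.15
ee_pos: [641.6, 50.7, 236.3]
orientation: [0.171, 3.132, 0.004]
ft_force: [2.2, 8.0, 7.8]
width: 0.7
```

>>> send_rows --commands '[{"translation": [-0.004, -0.04, 0], "twist": [0, 0, 0]}, {"translation": [-0.009, -0.08, 0], "twist": [0, 0, 0]}, {"translation": [-0.013, -0.12, 0], "twist": [0, 0, 0]}, {"translation": [-0.018, -0.16, 0], "twist": [0, 0, 0]}, {"translation": [-0.022, -0.2, 0], "twist": [0, 0, 0]}, {"translation": [-0.026, -0.24, 0], "twist": [0, 0, 0]}, {"translation": [-0.031, -0.28, 0], "twist": [0, 0, 0]}, {"translation": [-0.035, -0.32, 0], "twist": [0, 0, 0]}, {"translation": [-0.04, -0.36, 0], "twist": [0, 0, 0]}, {"translation": [-0.04, -0.37, 0], "twist": [0, 0, 0]}]'

```text
t: 11.15
ee_pos: [637.5, 13.5, 236.3]
orientation: [0.172, 3.132, 0.003]
ft_force: [0.6, 8.7, 8.9]
width: 0.9
```

>>> send_rows --commands '[{"translation": [0, 0, 0.1], "twist": [0, 0, 0]}, {"translation": [0, 0, 0.25], "twist": [0, 0, 0]}, {"translation": [0, 0, 0.4], "twist": [0, 0, 0]}, {"translation": [-0.1, -0.1, 0.5], "twist": [0, 0, 0]}, {"translation": [-0.25, -0.25, 0.6], "twist": [0, 0, 0]}, {"translation": [-0.4, -0.4, 0.6], "twist": [0, 0, 0]}, {"translation": [-0.55, -0.55, 0.6], "twist": [0, 0, 0]}, {"translation": [-0.7, -0.7, 0.6], "twist": [0, 0, 0]}, {"translation": [-0.85, -0.8, 0.6], "twist": [0, 0, 0]}, {"translation": [-1, -0.855, 0.6], "twist": [0, 0, 0]}]'

```text
t: 12.15
ee_pos: [534.7, -74.2, 295.2]
orientation: [0.172, 3.137, -0.0]
ft_force: [-0.4, 0.1, 0.1]
width: 0.6
```

>>> send_rows --commands '[{"translation": [-0.15, 0, 0], "twist": [0, 0, 0]}, {"translation": [-0.3, 0, 0], "twist": [0, 0, 0]}, {"translation": [-0.45, 0, 0], "twist": [0, 0, 0]}, {"translation": [-0.51, 0, -0.1], "twist": [0, 0, 0]}, {"translation": [-0.51, 0, -0.25], "twist": [0, 0, 0]}, {"translation": [-0.51, 0, -0.4], "twist": [0, 0, 0]}, {"translation": [-0.51, 0, -0.5], "twist": [0, 0, 0]}, {"translation": [-0.51, 0, -0.6], "twist": [0, 0, 0]}, {"translation": [-0.51, 0, -0.6], "twist": [0, 0, 0]}, {"translation": [-0.51, 0, -0.6], "twist": [0, 0, 0]}]'

```text
t: 13.15
ee_pos: [485.2, -72.9, 234.4]
orientation: [-0.171, -3.137, -0.0]
ft_force: [1.1, -1.1, 0.6]
width: 0.5
```

```bash
python3 - <<'E'
from h import *
o=ctrl.get_obs();print(o['t'],o['ee_pos'])
d=snap('wrist','w2')
E
```

```text
13.15 [485.23712983 -72.90568554 234.35969651]
```

View pics/w2.png

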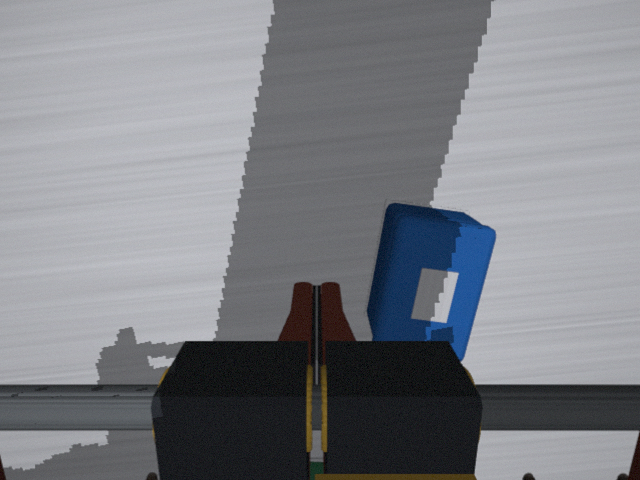

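The fingertips (columns 293–341) stand clear to the right-hand (−y) side of the blue tin. I'll lower and push sideways.

>>> send_rows --commands '[{"translation": [0, 0, -0.1], "twist": [0, 0, 0]}, {"translation": [0, 0, -0.2], "twist": [0, 0, 0]}, {"translation": [0, 0, -0.3], "twist": [0, 0, 0]}, {"translation": [0, 0, -0.375], "twist": [0, 0, 0]}, {"translation": [0.005, 0.05, -0.375], "twist": [0, 0, 0]}, {"translation": [0.011, 0.1, -0.375], "twist": [0, 0, 0]}, {"translation": [0.016, 0.14, -0.375], "twist": [0, 0, 0]}, {"translation": [0.02, 0.18, -0.375], "twist": [0, 0, 0]}, {"translation": [0.024, 0.22, -0.375], "twist": [0, 0, 0]}, {"translation": [0.028, 0.26, -0.375], "twist": [0, 0, 0]}]'

```text
t: 14.2
ee_pos: [488.2, -46.6, 197.3]
orientation: [0.171, 3.136, -0.0]
ft_force: [-0.4, -1.4, 0.2]
width: 0.4
```

>>> send_rows --commands '[{"translation": [0.004, 0.04, 0], "twist": [0, 0, 0]}, {"translation": [0.009, 0.08, 0], "twist": [0, 0, 0]}, {"translation": [0.013, 0.12, 0], "twist": [0, 0, 0]}, {"translation": [0.017, 0.16, 0], "twist": [0, 0, 0]}, {"translation": [0.022, 0.2, 0], "twist": [0, 0, 0]}, {"translation": [0.026, 0.24, 0], "twist": [0, 0, 0]}, {"translation": [0.03, 0.28, 0], "twist": [0, 0, 0]}, {"translation": [0.035, 0.32, 0], "twist": [0, 0, 0]}, {"translation": [0.039, 0.35, 0], "twist": [0, 0, 0]}, {"translation": [0.039, 0.35, 0], "twist": [0, 0, 0]}]'

```text
t: 15.2
ee_pos: [491.8, -11.3, 196.8]
orientation: [-0.17, -3.137, -0.0]
ft_force: [0.3, -0.1, 0.8]
width: 0.6
```

```bash
python3 - <<'E'
from h import *
o=ctrl.get_obs();print(o['t'],o['ee_pos'])
d=snap('wrist','w3')
d=snap('top','t3')
c=d['img'][165:295,228:398]; c=cv2.resize(c,None,fx=3.5,fy=3.5,interpolation=cv2.INTER_CUBIC)
w=cv2.imread('pics/w3.png')[:,:,::-1][120:400,250:600]
cv2.imwrite('pics/c3.png',np.hstack([c[:,:440],cv2.copyMakeBorder(w,0,455-280,0,0,0)])[:,:,::-1])
E
```

```text
15.2 [491.78674374 -11.33433465 196.83755424]
```

View pics/c3.png

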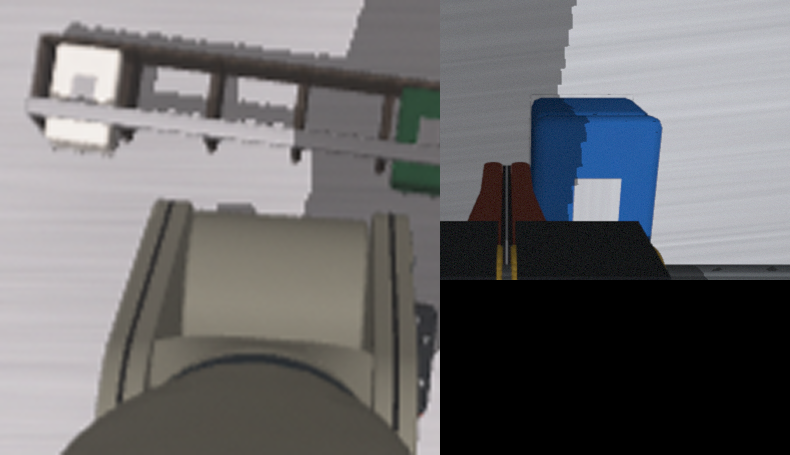

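The fingertips (crop 483–530) lie flush along the blue tin's side, and the tin is now nearly square to the rack. I'll measure the tin in rack axes.

```bash
python3 - <<'E'
from h import *
d=load('w3');r=np.load('rack.npz');O,x,y=r['O'],r['x'],r['y']
P=ray(d,[(343,238),(470,245),(463,350),(385,299),(431,299)],[40]*5)
print(np.c_[(P-O)@x,(P-O)@y].round(1))
o=ctrl.get_obs(); e=o['ee_pos']-O; print(e@x,e@y)
E
```

```text
[[-201.8   -2.1]
 [-199.3   40.4]
 [-159.7   41.8]
 [-179.7   12.9]
 [-179.7   28.8]]
-165.04890131914195 -10.642029055942103
```

>>> send_rows --commands '[{"translation": [0.003, 0.03, 0], "twist": [0, 0, 0]}, {"translation": [0.006, 0.06, 0], "twist": [0, 0, 0]}, {"translation": [0.009, 0.085, 0], "twist": [0, 0, 0]}, {"translation": [0.009, 0.085, 0], "twist": [0, 0, 0]}, {"translation": [0.009, 0.085, 0], "twist": [0, 0, 0]}, {"translation": [0.003, 0.03, 0], "twist": [0, 0, 0]}, {"translation": [-0.005, -0.05, 0], "twist": [0, 0, 0]}, {"translation": [-0.015, -0.15, 0], "twist": [0, 0, 0]}, {"translation": [-0.015, -0.15, 0.15], "twist": [0, 0, 0]}, {"translation": [-0.015, -0.15, 0.3], "twist": [0, 0, 0]}]'

```text
t: 16.3
ee_pos: [490.0, -28.0, 226.9]
orientation: [-0.173, -3.135, -0.0]
ft_force: [-0.3, 0.4, 0.3]
width: 0.2
```

>>> send_rows --commands '[{"translation": [0, 0, 0.15], "twist": [0, 0, 0]}, {"translation": [-0.1, 0, 0.3], "twist": [0, 0, 0]}, {"translation": [-0.25, 0.1, 0.35], "twist": [0, 0, 0]}, {"translation": [-0.4, 0.2, 0.35], "twist": [0, 0, 0]}, {"translation": [-0.5, 0.3, 0.35], "twist": [0, 0, 0]}, {"translation": [-0.57, 0.4, 0.35], "twist": [0, 0, 0]}, {"translation": [-0.57, 0.5, 0.35], "twist": [0, 0, 0]}, {"translation": [-0.57, 0.6, 0.35], "twist": [0, 0, 0]}, {"translation": [-0.57, 0.62, 0.35], "twist": [0, 0, 0]}, {"translation": [-0.57, 0.62, 0.35], "twist": [0, 0, 0]}]'

```text
t: 17.3
ee_pos: [433.8, 35.7, 261.9]
orientation: [0.169, 3.137, -0.0]
ft_force: [0.5, -1.3, -0.6]
width: 0.5
```

```bash
python3 - <<'E'
from h import *
o=ctrl.get_obs();print(o['t'],o['ee_pos'])
snap('wrist','w4'); d=snap('side','s4')
a=cv2.resize(d['img'][175:295,255:405],None,fx=5,fy=5,interpolation=cv2.INTER_CUBIC)
cv2.imwrite('pics/c4.png',a[:,:,::-1])
E
```

```text
17.3 [433.8186331   35.66966493 261.90033428]
```

View pics/c4.png

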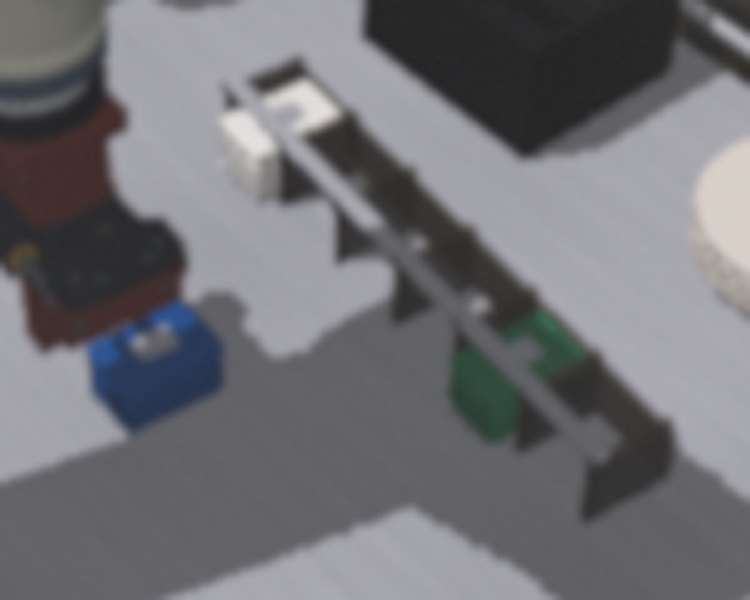

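The tin's right face shows bottom corners at crop (133,431) and (222,386). The gap 3 mouth is open between the second and third fins after white.

```bash
python3 - <<'E'
from h import *
d=load('s4');r=np.load('rack.npz');O,x,y=r['O'],r['x'],r['y']
P=ray(d,(np.array([(133,431),(222,386),(222,350),(135,396),(585,521),(276,200),(243,193)])+.5)/5-.5+[255,175],[0,0,40,40,0,0,0])
print(np.c_[(P-O)@x,(P-O)@y].round(1))
E
```

```text
[[-192.5   12.8]
 [-134.    13.7]
 [-138.5    5.3]
 [-195.2    2.9]
 [ -24.8 -174.4]
 [ -26.2  122.1]
 [ -39.5  138.2]]
```

>>> send_rows --commands '[{"translation": [0, 0, -0.15], "twist": [0, 0, 0]}, {"translation": [0, 0, -0.3], "twist": [0, 0, 0]}, {"translation": [0, 0, -0.45], "twist": [0, 0, 0]}, {"translation": [0, 0, -0.6], "twist": [0, 0, 0]}, {"translation": [0, 0, -0.65], "twist": [0, 0, 0]}, {"translation": [0.05, -0.005, -0.65], "twist": [0, 0, 0]}, {"translation": [0.1, -0.011, -0.65], "twist": [0, 0, 0]}, {"translation": [0.15, -0.016, -0.65], "twist": [0, 0, 0]}, {"translation": [0.19, -0.021, -0.65], "twist": [0, 0, 0]}, {"translation": [0.23, -0.025, -0.65], "twist": [0, 0, 0]}]'

```text
t: 18.4
ee_pos: [456.4, 32.6, 197.3]
orientation: [-0.171, -3.136, 0.0]
ft_force: [-3.1, 0.4, 2.9]
width: 0.5
```

>>> send_rows --commands '[{"translation": [0.05, -0.005, 0], "twist": [0, 0, 0]}, {"translation": [0.1, -0.011, 0], "twist": [0, 0, 0]}, {"translation": [0.15, -0.016, 0], "twist": [0, 0, 0]}, {"translation": [0.2, -0.022, 0], "twist": [0, 0, 0]}, {"translation": [0.25, -0.027, 0], "twist": [0, 0, 0]}, {"translation": [0.3, -0.033, 0], "twist": [0, 0, 0]}, {"translation": [0.35, -0.038, 0], "twist": [0, 0, 0]}, {"translation": [0.4, -0.044, 0], "twist": [0, 0, 0]}, {"translation": [0.45, -0.049, 0], "twist": [0, 0, 0]}, {"translation": [0.5, -0.055, 0], "twist": [0, 0, 0]}]'

```text
t: 19.4
ee_pos: [507.0, 27.1, 196.9]
orientation: [0.171, 3.137, 0.0]
ft_force: [-0.9, 1.2, 0.6]
width: 0.3
```

```bash
python3 - <<'E'
from h import *
o=ctrl.get_obs();print(o['t'],o['ee_pos'])
s=snap('side','s5'); d=snap('top','t5')
f=lambda i,c,r,k:cv2.resize(i[r:r+150,c:c+100],None,fx=k,fy=k,interpolation=cv2.INTER_CUBIC)
cv2.imwrite('pics/c5.png',np.hstack([f(d['img'],255,170,4),f(s['img'],270,170,4)])[:,:,::-1])
E
```

```text
19.4 [506.9749176   27.0974773  196.94002792]
```

View pics/c5.png

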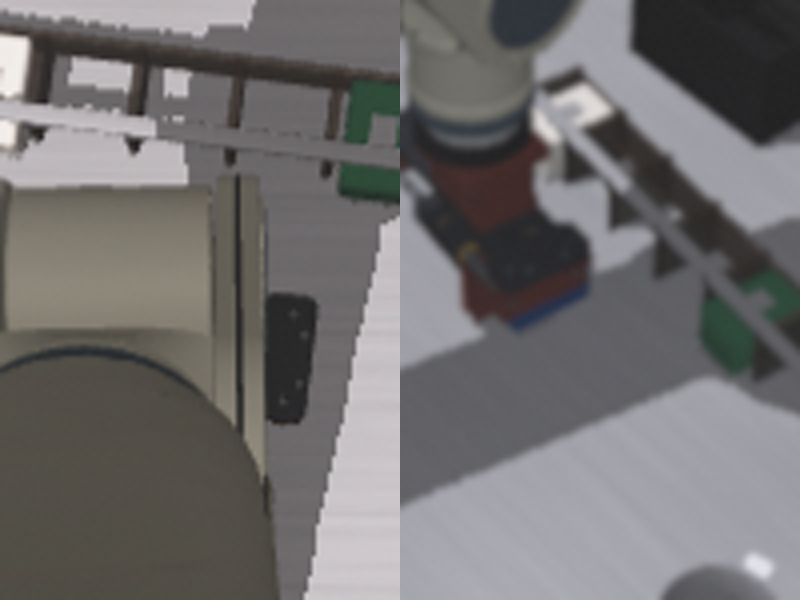

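>>> send_rows --commands '[{"translation": [-0.05, 0.005, 0], "twist": [0, 0, 0]}, {"translation": [-0.1, 0.01, 0], "twist": [0, 0, 0]}, {"translation": [-0.1, 0.01, 0.2], "twist": [0, 0, 0]}, {"translation": [-0.1, 0.01, 0.4], "twist": [0, 0, 0]}, {"translation": [-0.1, 0.01, 0.65], "twist": [0, 0, 0]}, {"translation": [0.1, -0.15, 0.65], "twist": [0, 0, 0]}, {"translation": [0.3, -0.3, 0.65], "twist": [0, 0, 0]}, {"translation": [0.5, -0.5, 0.65], "twist": [0, 0, 0]}, {"translation": [0.58, -0.56, 0.65], "twist": [0, 0, 0]}, {"translation": [0.58, -0.56, 0.65], "twist": [0, 0, 0]}]'

```text
t: 20.5
ee_pos: [564.5, -29.3, 261.8]
orientation: [0.173, 3.137, 0.0]
ft_force: [-0.1, 0.2, -1.4]
width: 0.6
```

```bash
python3 - <<'E'
from h import *
o=ctrl.get_obs();print(o['t'],o['ee_pos'])
d=snap('wrist','w6')
E
```

```text
20.5 [564.51295186 -29.33516762 261.84365357]
```

View pics/w6.png

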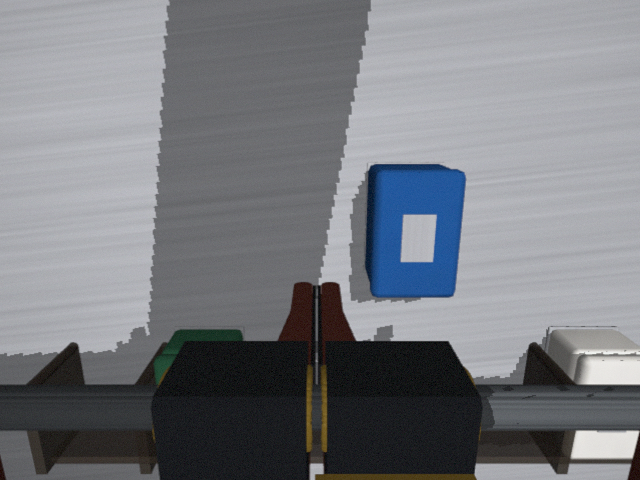

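The whole blue tin is visible, with label corners at (404,214), (437,214), (434,263) and (401,262), and the far end at row 296.

```bash
python3 - <<'E'
from h import *
d=load('w6');r=np.load('rack.npz');O,x,y=r['O'],r['x'],r['y']
P=ray(d,[(404,214),(437,214),(434,263),(401,262),(372,296),(456,296),(465,172),(370,168), (465,375),(530,345),(245,331)],[40]*8+[48]*2+[40])
print(np.c_[(P-O)@x,(P-O)@y].round(1))
m=d['img'].astype(int); b=((m[:,:,2]>m[:,:,0]+60)).astype(np.uint8); c=max(cv2.findContours(b,0,2)[0],key=cv2.contourArea)
Q=ray(d,c[:,0].astype(float),[40]*len(c)); Q=np.c_[(Q-O)@x,(Q-O)@y].astype(np.float32); print(cv2.minAreaRect(Q), Q.min(0),Q.max(0))
E
```

```text
[[-120.4   21.4]
 [-120.4   37.4]
 [ -95.4   37.8]
 [ -95.9   21.3]
 [ -77.6    7.5]
 [ -77.5   50.3]
 [-140.6   48.9]
 [-142.6    4.3]
 [ -36.6   56.1]
 [ -54.    87.4]
 [ -57.9  -58.3]]
((-110.71257781982422, 27.669710159301758), (43.1528434753418, 66.37767028808594), 89.88992309570312) [-143.94106      6.1561975] [-77.48896   49.296314]
```

>>> send_rows --commands '[{"translation": [-0.15, 0.15, 0], "twist": [0, 0, 0]}, {"translation": [-0.35, 0.3, 0], "twist": [0, 0, 0]}, {"translation": [-0.5, 0.45, 0], "twist": [0, 0, 0]}, {"translation": [-0.65, 0.57, 0], "twist": [0, 0, 0]}, {"translation": [-0.68, 0.57, 0], "twist": [0, 0, 0]}, {"translation": [-0.68, 0.57, -0.2], "twist": [0, 0, 0]}, {"translation": [-0.68, 0.57, -0.4], "twist": [0, 0, 0]}, {"translation": [-0.68, 0.57, -0.55], "twist": [0, 0, 0]}, {"translation": [-0.68, 0.57, -0.65], "twist": [0, 0, 0]}, {"translation": [-0.68, 0.57, -0.65], "twist": [0, 0, 0]}]'

```text
t: 21.55
ee_pos: [495.8, 28.1, 195.9]
orientation: [-0.171, -3.135, 0.0]
ft_force: [-1.0, -0.2, -0.3]
width: 0.3
```

>>> send_rows --commands '[{"translation": [0.05, -0.005, 0], "twist": [0, 0, 0]}, {"translation": [0.1, -0.011, 0], "twist": [0, 0, 0]}, {"translation": [0.15, -0.016, 0], "twist": [0, 0, 0]}, {"translation": [0.2, -0.022, 0], "twist": [0, 0, 0]}, {"translation": [0.25, -0.027, 0], "twist": [0, 0, 0]}, {"translation": [0.3, -0.033, 0], "twist": [0, 0, 0]}, {"translation": [0.35, -0.038, 0], "twist": [0, 0, 0]}, {"translation": [0.4, -0.044, 0], "twist": [0, 0, 0]}, {"translation": [0.45, -0.049, 0], "twist": [0, 0, 0]}, {"translation": [0.5, -0.055, 0], "twist": [0, 0, 0]}]'

```text
t: 22.55
ee_pos: [546.7, 22.6, 197.0]
orientation: [-0.171, -3.137, 0.0]
ft_force: [-3.2, 0.3, 2.4]
width: 0.4
```

>>> send_rows --commands '[{"translation": [0.04, -0.004, 0], "twist": [0, 0, 0]}, {"translation": [0.08, -0.009, 0], "twist": [0, 0, 0]}, {"translation": [0.12, -0.013, 0], "twist": [0, 0, 0]}, {"translation": [0.16, -0.018, 0], "twist": [0, 0, 0]}, {"translation": [0.2, -0.022, 0], "twist": [0, 0, 0]}, {"translation": [0.24, -0.026, 0], "twist": [0, 0, 0]}, {"translation": [0.28, -0.031, 0], "twist": [0, 0, 0]}, {"translation": [0.32, -0.035, 0], "twist": [0, 0, 0]}, {"translation": [0.36, -0.04, 0], "twist": [0, 0, 0]}, {"translation": [0.4, -0.044, 0], "twist": [0, 0, 0]}]'

```text
t: 23.55
ee_pos: [586.7, 18.2, 197.0]
orientation: [0.171, 3.137, -0.0]
ft_force: [-0.5, -0.3, -0.8]
width: 0.4
```

>>> send_rows --commands '[{"translation": [0.04, -0.004, 0], "twist": [0, 0, 0]}, {"translation": [0.08, -0.009, 0], "twist": [0, 0, 0]}, {"translation": [0.11, -0.012, 0], "twist": [0, 0, 0]}, {"translation": [0.14, -0.015, 0], "twist": [0, 0, 0]}, {"translation": [0.16, -0.018, 0], "twist": [0, 0, 0]}, {"translation": [0.175, -0.019, 0], "twist": [0, 0, 0]}, {"translation": [0.19, -0.021, 0], "twist": [0, 0, 0]}, {"translation": [0.2, -0.022, 0], "twist": [0, 0, 0]}, {"translation": [0.2, -0.022, 0], "twist": [0, 0, 0]}, {"translation": [0.2, -0.022, 0], "twist": [0, 0, 0]}]'

```text
t: 24.55
ee_pos: [606.5, 16.1, 197.1]
orientation: [0.171, 3.136, 0.0]
ft_force: [0.3, 0.3, 0.9]
width: 0.5
```

>>> send_rows --commands '[{"translation": [0.004, 0, 0], "twist": [0, 0, 0]}, {"translation": [0.008, -0.001, 0], "twist": [0, 0, 0]}, {"translation": [0.012, -0.001, 0], "twist": [0, 0, 0]}, {"translation": [0.016, -0.002, 0], "twist": [0, 0, 0]}, {"translation": [0.02, -0.002, 0], "twist": [0, 0, 0]}, {"translation": [0.023, -0.002, 0], "twist": [0, 0, 0]}, {"translation": [0.026, -0.003, 0], "twist": [0, 0, 0]}, {"translation": [0.03, -0.003, 0], "twist": [0, 0, 0]}, {"translation": [0.03, -0.003, 0], "twist": [0, 0, 0]}, {"translation": [0.03, -0.003, 0], "twist": [0, 0, 0]}]'

```text
t: 25.55
ee_pos: [609.1, 15.7, 196.9]
orientation: [-0.171, -3.136, 0.0]
ft_force: [-3.9, 0.4, 4.6]
width: 0.8
```

>>> send_rows --commands '[{"translation": [0.003, 0, 0], "twist": [0, 0, 0]}, {"translation": [0.006, 0, 0], "twist": [0, 0, 0]}, {"translation": [0.009, -0.001, 0], "twist": [0, 0, 0]}, {"translation": [0.012, -0.001, 0], "twist": [0, 0, 0]}, {"translation": [0.015, -0.002, 0], "twist": [0, 0, 0]}, {"translation": [0.015, -0.002, 0], "twist": [0, 0, 0]}, {"translation": [0.015, -0.002, 0], "twist": [0, 0, 0]}, {"translation": [0.015, -0.002, 0], "twist": [0, 0, 0]}, {"translation": [0.015, -0.002, 0], "twist": [0, 0, 0]}, {"translation": [0.015, -0.002, 0], "twist": [0, 0, 0]}]'

```text
t: 26.55
ee_pos: [609.6, 15.7, 196.9]
orientation: [-0.171, -3.133, 0.0]
ft_force: [-9.3, 1.0, 8.8]
width: 0.6
```

The arm has stalled against the wall, at about the expected depth. I'll retreat and look.

>>> send_rows --commands '[{"translation": [-0.02, 0.002, 0], "twist": [0, 0, 0]}, {"translation": [-0.1, 0.011, 0], "twist": [0, 0, 0]}, {"translation": [-0.25, 0.027, 0], "twist": [0, 0, 0]}, {"translation": [-0.4, 0.044, 0.1], "twist": [0, 0, 0]}, {"translation": [-0.5, 0.05, 0.25], "twist": [0, 0, 0]}, {"translation": [-0.6, 0.05, 0.4], "twist": [0, 0, 0]}, {"translation": [-0.7, 0.2, 0.6], "twist": [0, 0, 0]}, {"translation": [-0.8, 0.4, 0.8], "twist": [0, 0, 0]}, {"translation": [-0.9, 0.6, 0.9], "twist": [0, 0, 0]}, {"translation": [-1, 0.8, 1], "twist": [0, 0, 0]}]'

```text
t: 27.55
ee_pos: [510.7, 96.2, 297.9]
orientation: [0.171, 3.134, 0.001]
ft_force: [0.3, 0.8, 0.5]
width: 0.7
```

>>> send_rows --commands '[{"translation": [-0.1, 0.1, 0], "twist": [0, 0, 0]}, {"translation": [-0.2, 0.2, 0], "twist": [0, 0, 0]}, {"translation": [-0.3, 0.3, 0], "twist": [0, 0, 0]}, {"translation": [-0.4, 0.4, 0], "twist": [0, 0, 0]}, {"translation": [-0.5, 0.5, 0], "twist": [0, 0, 0]}, {"translation": [-0.6, 0.6, 0], "twist": [0, 0, 0]}, {"translation": [-0.7, 0.7, 0], "twist": [0, 0, 0]}, {"translation": [-0.8, 0.8, 0], "twist": [0, 0, 0]}, {"translation": [-0.9, 0.9, 0], "twist": [0, 0, 0]}, {"translation": [-1, 1, 0], "twist": [0, 0, 0]}]'

```text
t: 28.55
ee_pos: [410.0, 196.4, 297.0]
orientation: [0.171, 3.137, 0.0]
ft_force: [0.6, 0.1, -1.4]
width: 0.5
```

```bash
python3 - <<'E'
from h import *
o=ctrl.get_obs();print(o['t'],o['ee_pos'],o['ft_force'])
d=snap('top','t7'); c=d['img'][165:295,228:398]; cv2.imwrite('pics/c7.png',cv2.resize(c,None,fx=4.6,fy=4.6,interpolation=cv2.INTER_CUBIC)[:,:,::-1])
m=cv2.absdiff(d['img'],load('top0')['img']).max(2)
r=np.load('rack.npz');O,x,y=r['O'],r['x'],r['y']
for k,s in((29,'blue'),(-87,'green'),(145,'white')): print(s,(proj(d,[O+a*x+(k+b)*y+[0,0,40] for a,b in((-41,-22),(-41,22),(25,22),(25,-22))])-[228,165])*4.6)
E
```

```text
28.55 [409.99081363 196.3836914  297.00556155] [ 0.61536965  0.06708948 -1.44682903]
blue [[369.86772906 218.2388775 ]
 [282.95108701 207.43715463]
 [300.31692595  80.88269314]
 [386.42866991  91.58280795]]
green [[598.90997479 246.80154793]
 [512.08004828 235.95671891]
 [527.31816348 109.17784585]
 [613.33799409 119.97433931]]
white [[140.84115485 189.82048083]
 [ 54.13691952 179.09937005]
 [ 73.6025387   52.90857662]
 [159.51491445  63.47546179]]
```

View pics/c7.png

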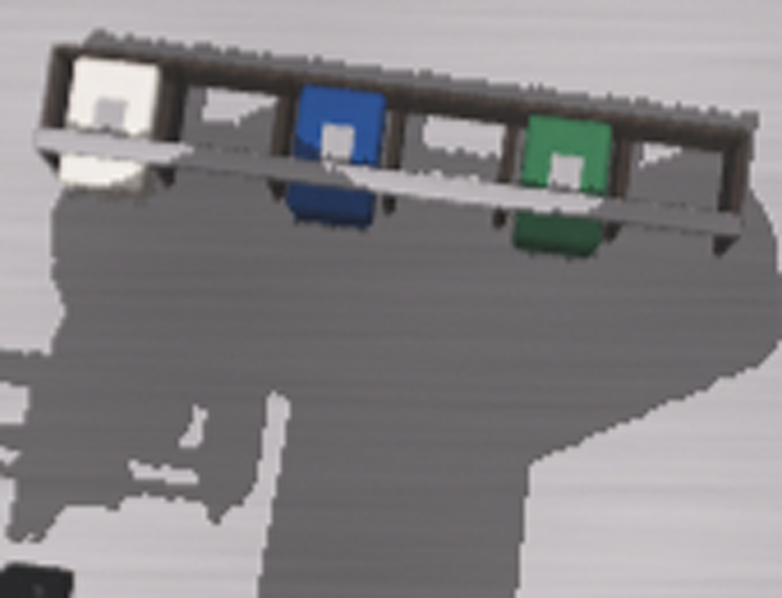

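View pics/t7.png

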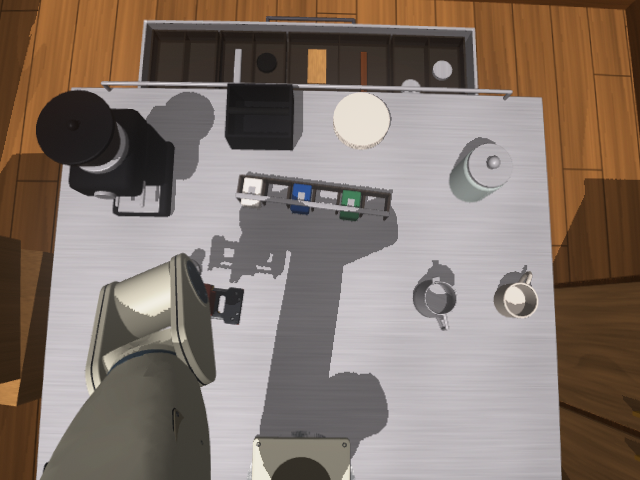

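The blue tin sits in gap 3. Its back edge is at crop row 86 (predicted 86), and its front edge lies at the same depth as the green tin's, so it is home. The white and green tins, canister, cup and pitcher are where they were, and the arm is clear.

```bash
python3 -c "
from workcell import ctrl
print(ctrl.close_job())"
```

```text
the job is handed in; nothing more can be done
None
```

The blue tin is home in the third gap from the grinder's end, and the job is handed in at about 28.6 s of the 72 s allowed.

- **Rail:** The closed fingertips ran along the rail top from gap 1 to the middle of gap 3, no further. Every reading showed contact, at about 6–9 N downward. Readings came only at the end of each roughly 40 mm stretch, so contact in between is inferred from the steady height.
- **Push:** I pushed the tin sideways into line with the gap, then in from behind with the closed fingertips. It was never gripped or lifted. It stopped against the back wall with about 9 N, at the expected depth.
- **Last picture:** The blue tin's front and back edges match the predicted home position and sit at the same depth as the green tin. The white and green tins, canister, cup and pitcher had not moved.
- **Not confirmed:** The arm hid the tamper in the last picture. No contact force was felt, and the fingertips stayed above it whenever they were near it.
- **Disagreement:** One side-camera check placed the tin about 5 mm off. I trusted the closer wrist-camera measurement, and the final fit agreed with it.

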